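# Clamp a T-bracket in the ratchet fixture, up to the right click

### The job

Lift the steel T-bracket into the nest of the clamping fixture, flat on the plate between the two end guides with its tube along the stop bar. Then wind the clamp's black knob clockwise, letting the pawl hold it while you change your grip, until the pressure foot holds the bracket against the stop and the pawl has caught at a tooth that leaves the foot's green ring at the mouth of its sleeve: the white ring pushed out of sight, the green one not yet all gone, as too hard a squeeze distorts the bracket. Let go of the knob, and leave the other things on the bench as they are.

Things in the scene. Friction and masses are not known exactly. Their poses are not given: they have to be found in the camera images.
- nest (a point): Place for the bracket: point on top of the fixture's steel base plate (170 x 370 x 12 mm, top 12 mm above the bench) under the middle of a bracket that touches the stop. z up, x along the stop bar, +y from the stop towards the clamp; the foot pushes in -y. Stop face at y = -30 mm. Lower the bracket with its middle at y = +2 to +8 mm; the foot pushes it home. Either way round will do.
- fixture: The whole fixture, axes as the nest's; origin under the middle of its base plate. The two end guides, blocks 20 mm high on the plate at nest y = -24 to +20 mm, have their inner faces at nest x = -60 and +60 mm, for the bracket's 110 mm long tube. The pressure foot's face is at nest y = +43 to +74 mm at the start.
- bracket_mid (a point): Middle of the loose T-bracket (0.55 kg), 50 mm above its underside. An inverted T: flat grey steel tube 110 (x) by 60 (y) by 30 mm high, and a pale drilled plate standing on its centre line, 80 mm long (x), 8 mm thick (y), 30 to 100 mm above the underside. z up. Starts on the bench to the right of the fixture.
- bracket_plate (a point): A good point to pinch the bracket: on its standing plate, 78 mm above the underside, over the middle; fingers close along the bracket's y, across the 8 mm thickness.
- bracket: The same T-bracket; origin at the centre of its underside, axes as above.
- stop: Stop bar on the fixture's plate, dark steel, 104 mm long (x), 26 mm high, 12 mm thick (y), fixed; origin at the centre of its underside.
- clamp: The clamp: blue housing 76 x 90 x 44 mm with knob, ratchet wheel, pawl, push rod and foot; body origin and axes as the fixture's. A 16 mm radius pinion on the knob's shaft drives the rod 16 mm towards the bracket per radian. How far the foot's sleeve is screwed out of the rod differs every time (26 mm range) and is not given: feel where the foot meets the bracket, or look at its rings.
- rod_exit (a point): Where the square push rod leaves the housing towards the nest. On its end a dark sleeve (26 mm across) carries the sprung foot, a black disc on a stem with painted rings: by the sleeve white (4 mm), then green (6 mm), then red (8 mm). Pressed, the foot goes in: white, then green vanish into the sleeve. It starts to yield at 3 N, then 1.5 N per mm: white just gone 9 N, green just gone 18 N.
- knob_grip (a point): Centre of the clamp's black fluted round knob at the height to grip it: 50 mm across, 36 mm tall, top 16 mm above this point, shaft upright, 183 mm from the nest in +y. Grip it from above at any yaw. Moment to turn it: 0.016 m x foot force, + 0.01 to 0.02 N m friction, + 0.03 to 0.08 N m while the pawl climbs a tooth (0 to 0.14 rad past a click), next to nothing on its crest (0.15 to 0.21 rad past).
- ratchet (a point): Centre of the ratchet wheel's top face, 80 mm across, 28 mm below knob_grip; the brass pawl with a red thumb tab lies beside it just as low, within 95 mm of the shaft. 24 teeth: one tooth is 0.262 rad, 4.2 mm of rod, 6.3 N of foot. Let go between clicks and the pressed foot's spring drives the knob back to the last click.
- knob (a joint): Turn of the knob in rad, 0 to 5, growing clockwise from above (tightening). The pawl drops behind a tooth as the knob passes 0, 0.262, 0.524, 0.785 ... and stops it turning back: go 0.04 to 0.08 past for a sure click; let go, and it comes back to rest on the pawl 0.02 to 0.04 before that value. It starts at one of the first two teeth, foot clear of the bracket.
- hammer: Chipping hammer, 240 mm, black handle; a bystander.
- wire_brush: Wire brush with a wooden back, 260 mm; a bystander.
- angle_iron: Offcut of angle iron, 120 mm; a bystander.
- magnet_square: Red welding magnet, a flat arrow 100 mm long; a bystander.
- paste_jar: White jar with blue lid, 75 mm tall; a bystander.
- rod_tin: Tin with orange band, 110 mm tall; a bystander.
- drilled_plate: Loose drilled plate 80 x 60 x 8 mm; a bystander.
- hex_key: Black hex key lying on the fixture's plate beside the push rod, on the side of -x; a bystander.
Mind the look-alikes: they are no part of the job. What is shaped like the bracket but brown, pink or purple is not meant.

How it is judged:
By the outcome, as a careful person would: the job done as asked, in the order asked, and still so for the second after the job is handed in, with the robot touching nothing.
It also fails if it takes over 72 s, if anything falls off the work surface, if the arm or the gripper's body presses on something with over 40 N, if the wrist force passes 120 N, or if a joint passes its speed limit or range.

### The arm

A 6-joint arm with a two-finger parallel gripper is mounted at the origin on the work surface. World frame = base frame: x ahead of the robot, y to its left, z up, the work surface at z = 0. Lengths are in m, angles in rad, forces in N, time in s.
With the tool pointing down it reaches from about 0.25 to 0.775 m from the base axis. Payload 4 kg.
Tool frame: the origin (TCP) lies where the fingers leave the gripper's body, on its centre line; the fingertips stand ahead of it and the grasp point (between the pads) lies 78 mm ahead of it (ctrl.tips_ahead is the y of the fingertips in the tool frame, in m); y points along the fingers, x is the direction in which the jaws open and shut, and the axes are right-handed (so a half turn about y gives the same grasp; the last joint's range is limited). The gripper opens to 94 mm and grips with 3 to 60 N. Pads are 16 mm wide; open, the fingers measure 119 mm over their backs; the gripper's body (75 mm by 177 mm) begins 78 mm behind the grasp point.
Start: joints at [-0.103, 0.087, 1.371, -0, 1.684, -0.103], TCP at [0.55, -0, 0.303] pointing down, gripper open.
Joint ranges: [-3.1, 3.1], [-0.76, 2.03], [0.27, 2.55], [-1.08, 4.22], [0.17, 2.65], [-2.57, 2.57]. Speed limits (rad/s): [2.79, 2.79, 3.14, 3.14, 3.14, 3.14].

### API

Orientations are given as a unit quaternion [x, y, z, w].
In Python, from rig import ctrl gives the robot as it stands.
- The arm moves only by the shell command python3 -m crank 'ROWS'. ROWS is JSON, a list of rows, each a list of 7 numbers: the shift along the tool's x, y, z in m, then the turn, a rotation vector about the tool's x, y, z in degrees, then the opening, from -1 (shut) to 1 (fully open). A call has 1 to 12 rows; each row shifts and turns the pose as measured when the row begins, along the tool's axes as they then stand; what a row does not reach is not made up. A row lasts 1/12 s, in which the tool goes at most 41.7 mm and 7.16 degrees, less where a joint would pass 70% of its speed; a pose out of reach is approached as far as the arm can. A call is refused whole if a number of a shift passes 0.0417 or a number of a turn 7.16, either way. A call with a gripper value outside its range is refused whole. The fingers move at their own pace and stop on an object; the grip force is fixed at half the most. Time passes only in rows, so rows that do not move let the fingers close. It gives the time, the measured TCP pose, the force and the opening at its end, in the units of the state.
- ctrl.state(): the state, without advancing time (a new reading comes with each control period).
- ctrl.grab_frame(name): name is "scene" or "side" or "wrist"; returns a dict with "color" (480x640x3 uint8, red, green, blue), "z_map" (480x640 float32, m along the optical axis (not along the pixel's ray), 0 where there is no reading), "fx", "fy", "cx", "cy" (pixels), "R" (3x3) and "t" (3): a world point X has camera coordinates R X + t. Camera axes: x right, y down, z forward; pixel columns grow to the right and rows downward; lengths in m; the calibration is good to about 2 mm. A picture is of the moment at which its call begins.
- ctrl.job_done(): hands the job in, once; it reports no verdict.
Trained networks look in the newest picture that a camera, given by its name, has taken for a name from the list of things; names that differ only in an ending like _2 or _b are one class to them, and where a whole thing is asked for, a point or a joint stands for the part that bears it (a point fixed in the world has none). Each returns a list of dicts, best first, with "score" (0 to 1); they miss things now and then, are a little off and sometimes report something else, mostly with a low value. They report only what shows in the picture. A call takes as long as a camera call. They do not tell look-alikes from the thing itself.
- ctrl.find_in(query, camera): "box" ([centre column, centre row, width, height] in pixels, round what is visible of it).
- ctrl.tip_of(query, camera): "location" ([row, column] in pixels: a listed point, or the origin of a listed thing).
The state is a dict: "t": time; "joints": joint angles; "dq": joint speeds; "joint_efforts": joint torques, N m; "position": TCP position; "orientation": TCP orientation; "force": force on the tool from outside, world axes, zero at the start; "moment": the same for the moment, N m; "gripper_width": finger opening in m.
Only numpy, scipy, OpenCV 4.12 (cv2) and the standard library are available. Lean on these libraries where they do the work, as an engineer would, in place of code of your own. Each camera call takes 0.05 s, during which the arm holds its last target. There are 200 camera calls.

## Working session

There is one attempt and no reset: what is moved stays moved. The work goes in short steps, Python scripts to look and compute and a shell command to move; the robot and the scene stay as the last step left them, time stands still between calls to the robot, and variables do not carry over. Pictures are saved under pics/ and viewed, about 8 in all and at most 12, crops included, and the job is handed in when it is done.

```bash
mkdir -p pics; ls; cat > h.py <<'E'
import numpy as np, cv2
from rig import ctrl
def save(f,n,box=None,s=1):
    im=cv2.cvtColor(f["color"],cv2.COLOR_RGB2BGR)
    if box: im=im[box[1]:box[3],box[0]:box[2]]
    if s!=1: im=cv2.resize(im,None,fx=s,fy=s,interpolation=cv2.INTER_CUBIC)
    cv2.imwrite("pics/"+n,im)
def ray(f,r,c):
    d=np.array([(c-f["cx"])/f["fx"],(r-f["cy"])/f["fy"],1]); R=np.array(f["R"]); 
    return -R.T@np.array(f["t"]), R.T@d
def at_z(f,r,c,z):
    o,d=ray(f,r,c); return o+d*(z-o[2])/d[2]
def at_d(f,r,c):
    o,d=ray(f,r,c); return o+d*f["z_map"][int(round(r)),int(round(c))]
def proj(f,X):
    p=np.array(f["R"])@np.array(X)+np.array(f["t"]); return [f["fy"]*p[1]/p[2]+f["cy"],f["fx"]*p[0]/p[2]+f["cx"]]
E
python3 - <<'E'
from h import *
np.set_printoptions(precision=3,suppress=True)
ims=[]
for cam in ["scene","side"]:
    f=ctrl.grab_frame(cam); save(f,cam+"0.png")
    print(cam,"campos",ray(f,0,0)[0])
    for q in ["nest","bracket_mid","bracket_plate","bracket","stop","rod_exit","knob_grip","ratchet"]:
        for d in ctrl.tip_of(q,cam)[:4]:
            r,c=d["location"]
            if 0<=r<480 and 0<=c<640: print(q,round(d["score"],2),np.round([r,c]),at_d(f,r,c))
print(ctrl.state())
print(ctrl.tips_ahead)
E
```

```text
pics
scene campos [1.253 0.173 0.884]
nest 0.8 [250. 302.] [ 0.526 -0.03   0.013]
bracket_mid 0.94 [181. 268.] [ 0.339 -0.17   0.059]
bracket_mid 0.86 [284. 134.] [ 0.743 -0.363  0.065]
bracket_mid 0.78 [241. 186.] [ 0.594 -0.302  0.059]
bracket_mid 0.73 [194. 367.] [0.332 0.105 0.053]
bracket_plate 0.96 [187. 368.] [0.333 0.105 0.08 ]
bracket_plate 0.94 [172. 270.] [ 0.328 -0.163  0.081]
bracket_plate 0.86 [230. 181.] [ 0.595 -0.303  0.101]
bracket_plate 0.65 [279. 131.] [ 0.743 -0.363  0.083]
bracket 0.93 [299. 142.] [ 0.756 -0.349  0.029]
bracket 0.79 [208. 369.] [0.358 0.114 0.031]
bracket 0.65 [251. 189.] [ 0.601 -0.297  0.031]
bracket 0.65 [193. 273.] [ 0.352 -0.154  0.029]
stop 0.93 [244. 290.] [ 0.532 -0.056  0.037]
stop 0.75 [251. 303.] [ 0.526 -0.027  0.012]
stop 0.38 [253. 126.] [ 0.622 -0.464  0.009]
rod_exit 0.88 [264. 352.] [0.58  0.105 0.058]
knob_grip 0.69 [252. 374.] [0.58  0.15  0.111]
knob_grip 0.31 [244. 290.] [ 0.531 -0.058  0.038]
ratchet 0.96 [260. 374.] [0.592 0.152 0.099]
side campos [-0.053 -0.682  1.102]
nest 0.97 [284. 326.] [ 0.531 -0.037  0.013]
bracket_
[... 668 characters left out ...]
0.53  -0.033  0.015]
rod_exit 0.65 [181. 206.] [0.534 0.433 0.032]
rod_exit 0.62 [244. 293.] [0.549 0.097 0.033]
knob_grip 0.9 [211. 281.] [0.552 0.137 0.111]
ratchet 0.97 [220. 285.] [0.554 0.126 0.089]
ratchet 0.51 [221. 183.] [0.408 0.358 0.021]
{'t': 0.9, 'joints': array([-0.103,  0.087,  1.371, -0.   ,  1.684, -0.103]), 'dq': array([-0.001,  0.001, -0.   , -0.001,  0.003, -0.001]), 'joint_efforts': array([  0.   , -34.004, -30.26 ,   0.072,   0.024,  -0.   ]), 'position': array([ 0.55 , -0.   ,  0.303]), 'orientation': array([ 0.707,  0.   ,  0.   , -0.707]), 'force': array([ 0.747, -0.006, -0.031]), 'moment': array([-0.003, -0.03 , -0.008]), 'gripper_width': 0.09417207874366383}
0.0972
```

View both.

View pics/scene0.png

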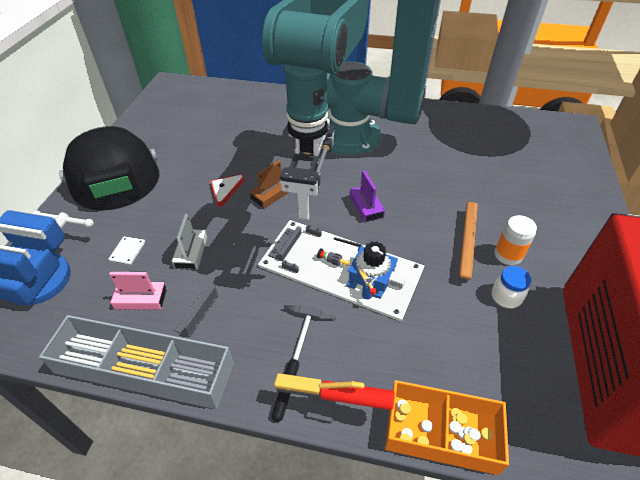

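View pics/side0.png

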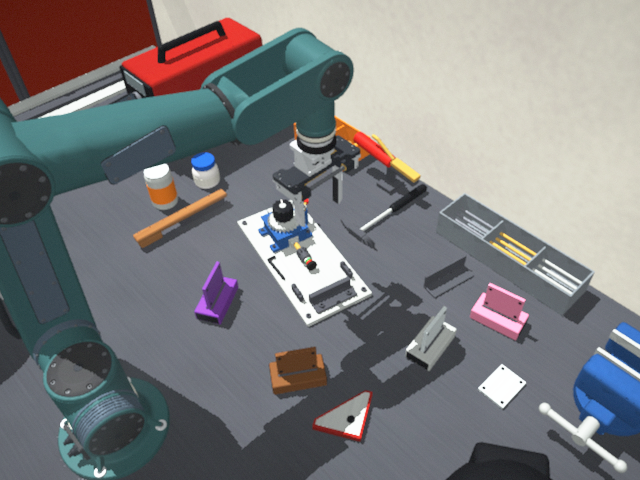

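The scene picture shows the look-alikes: brown (col 268, row 180), purple (368,195), pink (135,285) and grey (188,243). The description fits the grey one, to the right of the fixture. In the side picture it is at (432,338). Next I'll get the poses from depth and check that choice in a crop.

```bash
cat >> h.py <<'E'
def cloud(f,c,rad,z0,z1):
    v,u=np.nonzero(f["z_map"]>0); z=f["z_map"][v,u]
    P=np.c_[(u-f["cx"])/f["fx"]*z,(v-f["cy"])/f["fy"]*z,z]; R=np.array(f["R"])
    X=(P-np.array(f["t"]))@R; k=(np.hypot(X[:,0]-c[0],X[:,1]-c[1])<rad)&(X[:,2]>z0)&(X[:,2]<z1)
    return X[k],f["color"][v[k],u[k]].astype(int)
E
python3 - <<'E'
from h import *
np.set_printoptions(precision=4,suppress=True)
F={c:ctrl.grab_frame(c) for c in ["scene","side"]}
a=cv2.resize(cv2.cvtColor(F["side"]["color"],cv2.COLOR_RGB2BGR)[290:390,380:480],(400,400),interpolation=3)
b=cv2.resize(cv2.cvtColor(F["scene"]["color"],cv2.COLOR_RGB2BGR)[190:290,140:240],(400,400),interpolation=3)
cv2.imwrite("pics/crop1.png",np.hstack([a,b]))
for n,f in F.items():
    print(n)
    X,_=cloud(f,(.585,-.31),.08,.045,.12); r=cv2.minAreaRect(X[:,:2].astype(np.float32)*1000)
    print("plate",len(X),r,np.percentile(X[:,2],[1,50,99]))
    X,_=cloud(f,(.585,-.31),.09,.02,.036); print("tube",len(X),cv2.minAreaRect(X[:,:2].astype(np.float32)*1000))
    X,col=cloud(f,(.56,.05),.25,.007,.017); k=col.min(1)>130; r=cv2.minAreaRect(X[k,:2].astype(np.float32)*1000); print("base",k.sum(),r)
    X,_=cloud(f,(.56,.145),.06,.105,.16); print("knob",len(X),cv2.minAreaRect(X[:,:2].astype(np.float32)*1000),np.percentile(X[:,2],[1,50,99]))
    X,_=cloud(f,(.53,-.05),.09,.03,.045);  print("stop",len(X),cv2.minAreaRect(X[:,:2].astype(np.float32)*1000))
E
```

```text
scene
plate 368 ((581.3951416015625, -306.3909606933594), (81.47987365722656, 10.25822925567627), 8.327428817749023) [0.0458 0.0807 0.1028]
tube 618 ((580.78369140625, -306.66778564453125), (114.15589904785156, 60.78997039794922), 8.717891693115234)
base 5202 ((635.1739501953125, 52.405792236328125), (370.2563781738281, 348.8045654296875), 76.75130462646484)
knob 293 ((568.8328247070312, 151.03089904785156), (48.24507141113281, 50.311893463134766), 74.79351806640625) [0.1054 0.1101 0.1136]
stop 381 ((529.1353759765625, -15.069358825683594), (109.90833282470703, 141.87631225585938), 77.40026092529297)
side
plate 404 ((578.0286865234375, -310.838134765625), (83.28130340576172, 10.00322437286377), 9.0496244430542) [0.0465 0.0853 0.1036]
tube 992 ((578.849365234375, -310.0156555175781), (115.7426528930664, 62.505348205566406), 9.501466751098633)
base 4764 ((635.7952880859375, 52.5155029296875), (380.7632751464844, 348.47772216796875), 76.4838638305664)
knob 231 ((568.5094604492188, 147.55087280273438), (50.66511535644531, 47.84782791137695), 51.40212631225586) [0.1052 0.1095 0.1143]
stop 474 ((524.9450073242188, -32.27513122558594), (123.26980590820312, 127.69532775878906), 36.490760803222656)
```

View pics/crop1.png

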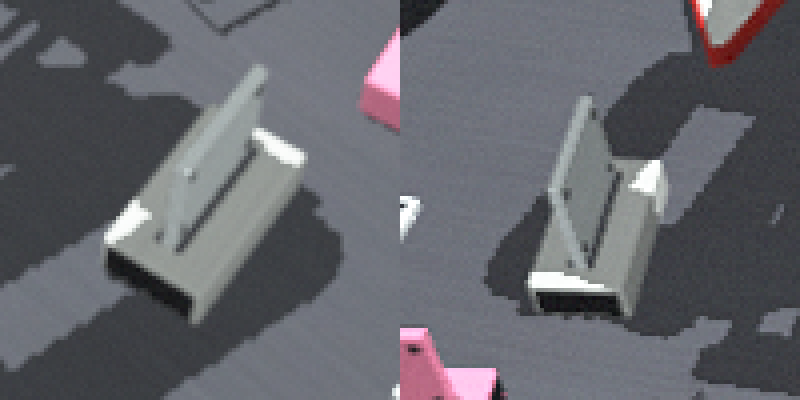

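The crop shows the grey tube with its pale drilled plate, so this is the right bracket: centre about (0.580, -0.3085), long axis at about +8.9°. Now I'll move above it.

```bash
python3 -m crank '[[0.004,0,-0.038,0,0,0,1],[0.004,0,-0.038,0,0,0,1],[0.004,0,-0.038,0,0,0,1],[0.004,0,-0.038,0,0,0,1],[0.004,0,-0.038,0,0,0,1],[0.004,0,-0.038,0,0,0,1],[0.004,0,-0.038,0,0,0,1],[0.002,0,-0.038,0,0,0,1]]'
python3 -m crank '[[0,0,0,0,7,0,1],[0,0,0,0,7,0,1],[0,0,0,0,7,0,1],[0,0,0,0,7,0,1],[0,0,0,0,7,0,1],[0,0,0,0,7,0,1],[0,0,0,0,7,0,1],[0,0,0,0,7,0,1],[0,0,0,0,7,0,1],[0,0,0,0,7,0,1],[0,0,0,0,7,0,1],[0,0,0,0,7,0,1]]'
cat >> h.py <<'E'
from scipy.spatial.transform import Rotation as Ro
def delta(tgt,yawdeg=None):
    s=ctrl.state(); R=Ro.from_quat(s["orientation"]).as_matrix(); p=np.array(s["position"])
    yaw=np.degrees(np.arctan2(R[1,0],R[0,0]))
    print("t",s["t"],"p",p,"yaw",round(yaw,2),"tilt",R[:,1],"q",s["joints"],"F",s["force"],"w",round(s["gripper_width"],4))
    if tgt is not None: print("tool shift now",R.T@(np.array(tgt)-p), "turn about y", None if yawdeg is None else round(-(yawdeg-yaw),2), "shift after turn", None if yawdeg is None else (R@Ro.from_euler('y',-(yawdeg-yaw),degrees=True).as_matrix()).T@(np.array(tgt)-p))
E
python3 - <<'E'
from h import *
np.set_printoptions(precision=4,suppress=True)
delta((.580,-.3085,.156),-81.1)
f=ctrl.grab_frame("wrist")
print(ray(f,0,0)[0])
X,_=cloud(f,(.58,-.31),.08,.06,.12)
if len(X): print(len(X),cv2.minAreaRect(X[:,:2].astype(np.float32)*1000))
X,_=cloud(f,(.585,-.31),.09,.02,.036); print("tube",len(X),cv2.minAreaRect(X[:,:2].astype(np.float32)*1000))
g=ctrl.grab_frame("scene")
X,col=cloud(g,(.56,.05),.25,.007,.017)
print(proj(g,(.5285,-.034,.012)),proj(g,(.5687,.149,.096)))
save(g,"scene1.png",(240,200,440,330),4)
np.save("base.npy",np.c_[X,col])
E
```

```text
t: 1.67
position: [0.584, -0.3068, 0.3033]
orientation: [-0.706, -0.008, 0.005, 0.708]
force: [1.2, -0.1, 0.6]
gripper_width: 0.0939
t: 2.67
position: [0.5822, -0.3205, 0.297]
orientation: [-0.52, 0.48, -0.477, 0.521]
force: [0.1, 0.7, 0.5]
gripper_width: 0.0941
t 2.6667 p [ 0.5822 -0.3205  0.297 ] yaw -85.13 tilt [-0.0025  0.0042 -1.    ] q [-0.5893  0.35    1.069   0.0021  1.727   0.8968] F [0.059  0.7214 0.5376] w 0.0941
tool shift now [-0.0115  0.141  -0.0009] turn about y -4.03 shift after turn [-0.0115  0.141  -0.0001]
[ 0.6573 -0.3148  0.3798]
1145 ((579.9025268554688, -308.2295227050781), (79.8990478515625, 8.361995697021484), 8.98865795135498)
tube 5063 ((579.4315185546875, -308.091796875), (111.36972045898438, 60.20827102661133), 8.93069839477539)
[np.float64(251.0684840688364), np.float64(299.99619413033565)] [np.float64(252.57163500007476), np.float64(373.44915235443847)]
```

View pics/scene1.png

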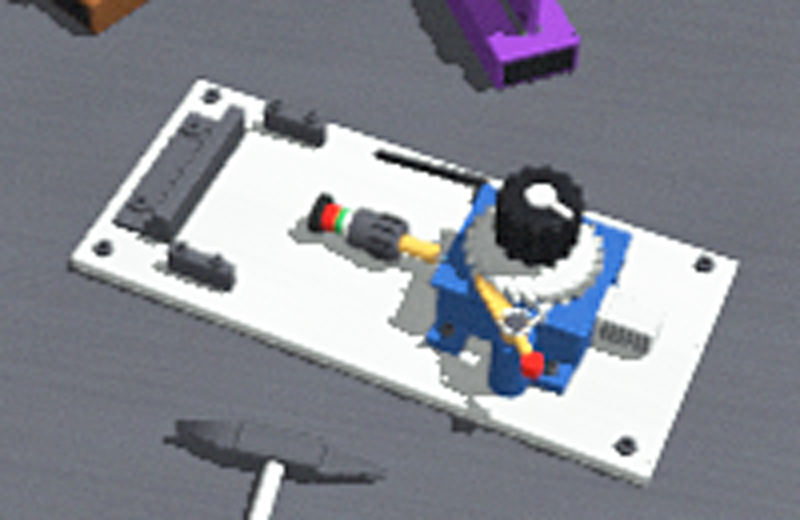

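The picture shows the fixture clear of the arm: stop bar at the left, guides beside it, foot with its rings at (335,215), knob at (540,215) and the hex key behind. I'll descend on the bracket and fit the fixture pose.

```bash
python3 -m crank '[[-0.011,0.01,0,0,-4,0,1],[0,0.03,0,0,0,0,1],[0,0.03,0,0,0,0,1],[0,0.03,0,0,0,0,1],[0,0,0,0,0,0,1]]'
python3 - <<'E'
from h import *
np.set_printoptions(precision=4,suppress=True)
delta((.580,-.3083,.156),-81.0)
B=np.load("base.npy"); k=B[:,3:].min(1)>130
X=B[k,:2]
# top face mask -> image-free fit: largest connected comp on 2mm grid
ij=((X-[.3,-.25])/.003).astype(int); m=np.zeros((220,220),np.uint8); m[ij[:,0],ij[:,1]]=1
m=cv2.morphologyEx(m,cv2.MORPH_CLOSE,np.ones((5,5),np.uint8)); n,l,s,c=cv2.connectedComponentsWithStats(m); b=1+s[1:,4].argmax()
X=X[l[ij[:,0],ij[:,1]]==b]
print("base",len(X),cv2.minAreaRect(X.astype(np.float32)*1000))
f=ctrl.grab_frame("scene")
X,_=cloud(f,(.515,-.06),.075,.033,.045); print("stop",len(X),cv2.minAreaRect(X[:,:2].astype(np.float32)*1000),np.percentile(X[:,2],[5,95]))
X,_=cloud(f,(.568,.149),.05,.105,.125); print("knob",len(X),cv2.minEnclosingCircle(X[:,:2].astype(np.float32)*1000),np.percentile(X[:,2],[5,50,95]))
E
```

```text
t: 3.18
position: [0.5825, -0.3097, 0.1979]
orientation: [-0.543, 0.451, -0.454, 0.545]
force: [-1.3, 0.5, -1.0]
gripper_width: 0.0941
t 3.1833 p [ 0.5825 -0.3097  0.1979] yaw -79.5 tilt [ 0.0052 -0.0007 -1.    ] q [-0.5755  0.3659  1.2448  0.0023  1.5261  0.812 ] F [-1.2502  0.5057 -1.0125] w 0.0941
tool shift now [-0.0019  0.0419 -0.0024] turn about y 1.5 shift after turn [-0.0018  0.0419 -0.0024]
base 5042 ((549.757080078125, 71.90341186523438), (371.8045654296875, 175.2249298095703), 76.76705932617188)
stop 213 ((522.2916259765625, -46.088096618652344), (53.36668014526367, 136.89805603027344), 70.2210693359375) [0.0336 0.0409]
knob 294 ((568.8688354492188, 152.0056915283203), 26.058597564697266) [0.1068 0.1102 0.1126]
```

```bash
python3 -m crank '[[-0.002,0.022,-0.002,0,1.5,0,1],[0,0.02,0,0,0,0,1],[0,0,0,0,0,0,-1],[0,0,0,0,0,0,-1],[0,0,0,0,0,0,-1],[0,0,0,0,0,0,-1],[0,0,0,0,0,0,-1],[0,0,0,0,0,0,-1]]'
python3 -c "
from h import *
delta((.580,-.3083,.156),-81.0)"
```

```text
t: 3.9
position: [0.5876, -0.3129, 0.1774]
orientation: [-0.537, 0.445, -0.47, 0.542]
force: [-0.4, -0.0, -0.2]
gripper_width: 0.0573
t 3.9 p [ 0.58764638 -0.31294983  0.17735986] yaw -80.6 tilt [ 0.03130301 -0.01724967 -0.99936108] q [-0.57544057  0.37395132  1.27606559  0.0025806   1.45591936  0.83076421] F [-0.4394188  -0.03369013 -0.16041464] w 0.0573
tool shift now [-0.00630748  0.02102665 -0.00737749] turn about y 0.4 shift after turn [-0.00625605  0.02102665 -0.00742115]
```

```bash
cat >> h.py <<'E'
def go(tgt,yawdeg):
    np.set_printoptions(precision=4,suppress=True)
    s=ctrl.state(); R=Ro.from_quat(s["orientation"]).as_matrix(); p=np.array(s["position"])
    y=np.radians(yawdeg); D=np.c_[[np.cos(y),np.sin(y),0],[0,0,-1],[-np.sin(y),np.cos(y),0]]
    print("t %.2f"%s["t"],"p",p,"yaw %.2f"%np.degrees(np.arctan2(R[1,0],R[0,0])),"q1 %.2f q6 %.2f"%(s["joints"][0],s["joints"][5]),"F",s["force"],"M",s["moment"],"w %.4f"%s["gripper_width"])
    print("shift",R.T@(np.array(tgt)-p),"turn",np.degrees(Ro.from_matrix(R.T@D).as_rotvec()))
E
python3 -m crank '[[-0.006,0,-0.007,0,0.4,0,1],[0,0,0,0,0,0,1],[0,0,0,0,0,0,1]]'
python3 -c "
from h import *
go((.580,-.3083,.156),-81.0)"
```

```text
t: 4.15
position: [0.5797, -0.3082, 0.1798]
orientation: [-0.535, 0.445, -0.473, 0.54]
force: [-0.5, -0.4, -1.0]
gripper_width: 0.074
t 4.15 p [ 0.5797 -0.3082  0.1798] yaw -81.03 q1 -0.58 q6 0.84 F [-0.4658 -0.3743 -0.961 ] M [0.0303 0.139  0.0238] w 0.0740
shift [-0.0004  0.0238 -0.0005] turn [-1.7893 -0.0055  1.4159]
```

```bash
python3 -m crank '[[0,0.008,0,-1.8,0,1.4,1],[0,0.016,0,0,0,0,1],[0,0,0,0,0,0,1],[0,0,0,0,0,0,1]]'
python3 -c "
from h import *
go((.580,-.3083,.156),-81.0)"
```

```text
t: 4.48
position: [0.5798, -0.3082, 0.1574]
orientation: [0.538, -0.459, 0.46, -0.538]
force: [-0.5, 0.3, 0.5]
gripper_width: 0.0939
t 4.48 p [ 0.5798 -0.3082  0.1574] yaw -80.99 q1 -0.57 q6 0.84 F [-0.4949  0.2538  0.4682] M [ 0.0423  0.0696 -0.0445] w 0.0939
shift [0.0002 0.0014 0.0002] turn [-0.0511  0.0066  0.0744]
```

```bash
python3 -m crank '[[0,0.001,0,0,0,0,-1],[0,0,0,0,0,0,-1],[0,0,0,0,0,0,-1],[0,0,0,0,0,0,-1],[0,0,0,0,0,0,-1],[0,0,0,0,0,0,-1],[0,0,0,0,0,0,-1],[0,0,0,0,0,0,-1],[0,0,0,0,0,0,-1],[0,0,0,0,0,0,-1],[0,0,0,0,0,0,-1],[0,0,0,0,0,0,-1]]'
python3 -m crank '[[0,0,0,0,0,0,-1],[0,0,0,0,0,0,-1],[0,0,0,0,0,0,-1],[0,0,0,0,0,0,-1],[0,0,0,0,0,0,-1]]'
python3 -c "
from h import *
go((.580,-.3083,.24),-81.0)"
```

```text
t: 5.48
position: [0.5804, -0.3085, 0.1597]
orientation: [-0.538, 0.457, -0.461, 0.538]
force: [0.4, -0.3, 1.0]
gripper_width: 0.0177
t: 5.9
position: [0.5803, -0.308, 0.1595]
orientation: [-0.537, 0.458, -0.461, 0.538]
force: [-0.5, 0.4, 0.5]
gripper_width: 0.0075
t 5.90 p [ 0.5803 -0.308   0.1595] yaw -80.99 q1 -0.57 q6 0.84 F [-0.5404  0.4356  0.4622] M [ 0.2444  0.1364 -0.0265] w 0.0075
shift [ 0.0005 -0.0805 -0.    ] turn [-0.2274  0.0146  0.1472]
```

```bash
python3 -m crank '[[0,-0.01,0,0,0,0,-1],[0,-0.02,0,0,0,0,-1],[0,-0.025,0,0,0,0,-1],[0,-0.025,0,0,0,0,-1],[0,0,0,0,0,0,-1],[0,0,0,0,5,0,-1],[0,0,0,0,5,0,-1],[0,0,0,0,5,0,-1],[0,0,0,0,5,0,-1],[0,0,0,0,0,0,-1],[0,0,0,0,0,0,-1]]'
python3 -c "
from h import *
go((.528,-.0232,.24),-103.2)"
```

```text
t: 6.82
position: [0.5743, -0.3056, 0.2222]
orientation: [-0.45, 0.558, -0.539, 0.442]
force: [0.1, 0.4, -5.3]
gripper_width: 0.0076
t 6.82 p [ 0.5743 -0.3056  0.2222] yaw -101.85 q1 -0.58 q6 1.20 F [ 0.1038  0.4462 -5.3064] M [ 0.0566  0.0448 -0.0313] w 0.0076
shift [-0.267  -0.0127 -0.1036] turn [ 1.6187  1.3593 -0.4559]
```

```bash
python3 -m crank '[[-0.015,-0.01,-0.006,1.6,1.4,-0.5,-1],[-0.03,0,-0.012,0,0,0,-1],[-0.03,0,-0.012,0,0,0,-1],[-0.03,0,-0.012,0,0,0,-1],[-0.03,0,-0.012,0,0,0,-1],[-0.03,0,-0.012,0,0,0,-1],[-0.03,0,-0.012,0,0,0,-1],[-0.03,0,-0.012,0,0,0,-1],[-0.015,0,-0.006,0,0,0,-1],[0,0,0,0,0,0,-1],[0,0,0,0,0,0,-1]]'
python3 - <<'E'
from h import *
go((.528,-.0232,.22),-103.2)
f=ctrl.grab_frame("scene"); save(f,"s2.png",(240,170,440,320),4)
g=ctrl.grab_frame("side")
for n,f in (("scene",f),("side",g)):
  for q in ["nest","stop","bracket_mid","bracket"]:
    for d in ctrl.tip_of(q,n)[:4]:
        r,c=d["location"]; z={"nest":.012,"stop":.012,"bracket_mid":.11,"bracket":.06}[q]; X=at_z(f,r,c,z)
        if np.hypot(X[0]-.53,X[1]+.03)<.06: print(n,q,round(d["score"],2),X)
E
```

```text
t: 7.73
position: [0.5268, -0.0404, 0.2178]
orientation: [-0.448, 0.556, -0.545, 0.44]
force: [0.6, -1.0, -5.9]
gripper_width: 0.0078
t 7.73 p [ 0.5268 -0.0404  0.2178] yaw -102.18 q1 -0.18 q6 1.60 F [ 0.6369 -0.969  -5.9014] M [ 0.0357  0.0616 -0.012 ] w 0.0078
shift [-0.0171 -0.0022 -0.0025] turn [ 1.1139  1.0189 -0.0465]
scene nest 0.66 [ 0.5216 -0.0217  0.012 ]
scene stop 0.7 [ 0.5126 -0.0672  0.012 ]
scene bracket_mid 0.94 [ 0.5348 -0.0424  0.11  ]
scene bracket 0.83 [ 0.5326 -0.037   0.06  ]
side nest 0.76 [ 0.5295 -0.0308  0.012 ]
side bracket_mid 0.74 [ 0.5171 -0.0473  0.11  ]
side bracket 0.98 [ 0.518 -0.045  0.06 ]
```

View pics/s2.png

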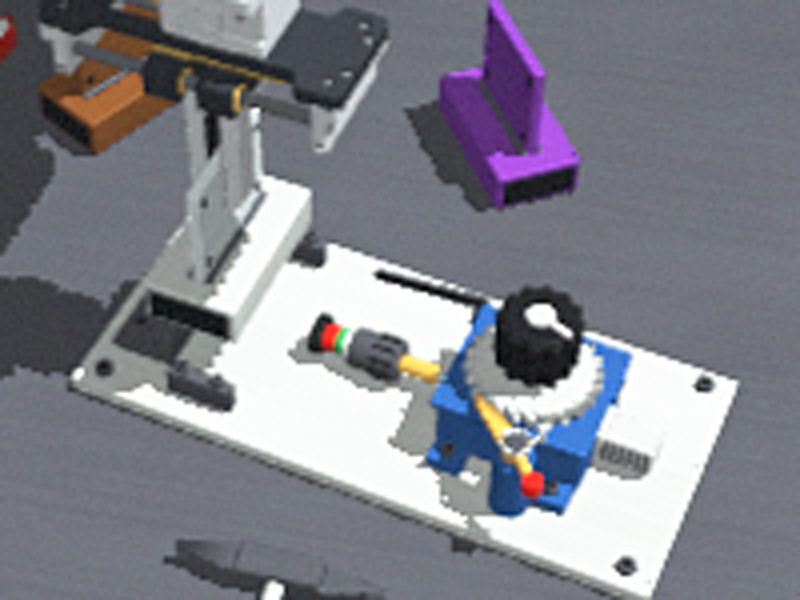

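The picture shows the bracket held level over the stop end of the fixture, with the foot, hex key and knob undisturbed. Before lowering, I'll pin the nest down from the guides and stop.

```bash
python3 -m crank '[[-0.016,0,-0.002,1.1,1,0,-1],[0,0,0,0,0,0,-1],[0,0,0,0,0,0,-1]]'
python3 - <<'E'
from h import *
go((.528,-.0232,.22),-103.2)
N=np.array([.5268,-.0281]); a=np.radians(-13.2); M=np.array([[np.cos(a),np.sin(a)],[-np.sin(a),np.cos(a)]])
for n in ("scene","side","wrist"):
    f=ctrl.grab_frame(n)
    X,c=cloud(f,N,.12,.026,.042); L=(X[:,:2]-N)@M.T*1000; d=(c.max(1)<110)
    for nm,k in (("guide-",(L[:,0]<-45)&(abs(L[:,1])<45)&(X[:,2]<.035)),("guide+",(L[:,0]>45)&(abs(L[:,1])<45)&(X[:,2]<.035)),("stop",(L[:,1]<-15)&(abs(L[:,0])<58)&(X[:,2]>.034))):
        k=k&d
        if k.sum()>15: print(n,nm,k.sum(),"x",np.percentile(L[k,0],[3,50,97]),"y",np.percentile(L[k,1],[3,50,97]),"z",np.percentile(X[k,2],[5,95]))
    X,c=cloud(f,(.528,-.0232),.08,.09,.16); 
    X,c=cloud(f,(.528,-.0232),.09,.12,.15); L=(X[:,:2]-N)@M.T*1000
    X2,_=cloud(f,(.528,-.0232),.09,.075,.095); 
    if len(X2)>30: r=cv2.minAreaRect(((X2[:,:2]-N)@M.T*1000).astype(np.float32)); print(n,"tube",len(X2),r)
E
```

```text
t: 8.48
position: [0.5292, -0.0268, 0.2184]
orientation: [0.437, -0.556, 0.556, -0.438]
force: [-0.1, 0.1, -5.3]
gripper_width: 0.0079
t 8.48 p [ 0.5292 -0.0268  0.2184] yaw -103.59 q1 -0.16 q6 1.65 F [-0.1005  0.068  -5.3131] M [0.0302 0.1031 0.0148] w 0.0079
shift [-0.0033 -0.0016 -0.002 ] turn [-0.0638 -0.3919 -0.0479]
scene guide+ 71 x [49.6507 66.9738 70.7088] y [-36.6308  -6.4329  18.2987] z [0.0269 0.0345]
scene stop 25 x [39.1307 46.6888 51.0789] y [-40.119  -33.7667 -28.449 ] z [0.0347 0.0401]
scene tube 713 ((2.1520004272460938, 2.957164764404297), (60.68934631347656, 113.23110961914062), 89.38385772705078)
side guide- 35 x [-71.1718 -67.5515 -47.4205] y [-43.4759 -24.0019  11.8708] z [0.0263 0.0345]
side guide+ 23 x [45.8747 60.7457 65.3929] y [-43.411  -20.7983  -8.1283] z [0.028  0.0337]
side stop 213 x [-48.2735  -3.3142  46.7338] y [-45.1282 -38.8339 -30.9296] z [0.0347 0.0409]
side tube 843 ((0.2654228210449219, -3.1514892578125), (63.73139572143555, 113.11485290527344), 85.9899673461914)
wrist guide+ 552 x [60.2459 64.8154 69.1741] y [-22.3644  -1.4189  18.7775] z [0.0313 0.0341]
wrist stop 938 x [-47.6195   3.4274  49.6402] y [-40.639  -37.8645 -35.1564] z [0.0378 0.0402]
wrist tube 8794 ((10.002887725830078, 1.5499591827392578), (60.19619369506836, 94.30033874511719), 89.55143737792969)
```

```bash
python3 -m crank '[[-0.003,0,-0.002,0,-0.4,0,-1],[0,0.008,0,0,0,0,-1],[0,0.01,0,0,0,0,-1],[0,0.008,0,0,0,0,-1],[0,0,0,0,0,0,-1],[0,0,0,0,0,0,-1]]'
python3 -c "
from h import *
go((.528,-.0232,.1715),-103.2)"
```

```text
t: 9.13
position: [0.5275, -0.0241, 0.1888]
orientation: [-0.439, 0.555, -0.554, 0.439]
force: [-0.4, 0.8, -5.4]
gripper_width: 0.0076
t 9.13 p [ 0.5275 -0.0241  0.1888] yaw -103.23 q1 -0.15 q6 1.65 F [-0.374   0.7786 -5.4177] M [ 0.0923 -0.0006  0.0473] w 0.0076
shift [-0.001   0.0173  0.0003] turn [ 0.0449 -0.0307 -0.0514]
```

```bash
python3 -m crank '[[-0.001,0.007,0,0,0,0,-1],[0,0.005,0,0,0,0,-1],[0,0.003,0,0,0,0,-1],[0,0,0,0,0,0,-1],[0,0,0,0,0,0,-1]]'
python3 -c "
from h import *
go((.528,-.0232,.1715),-103.2)"
```

```text
t: 9.55
position: [0.5275, -0.023, 0.1716]
orientation: [-0.439, 0.555, -0.554, 0.439]
force: [-0.2, 0.6, -3.4]
gripper_width: 0.008
t 9.55 p [ 0.5275 -0.023   0.1716] yaw -103.24 q1 -0.15 q6 1.65 F [-0.166   0.5555 -3.3583] M [-0.0121  0.0603  0.0276] w 0.0080
shift [0.     0.0001 0.0005] turn [ 0.1138 -0.0371 -0.0429]
```

```bash
python3 -m crank '[[0,0.0015,0,0,0,0,-1],[0,0,0,0,0,0,-1],[0,0,0,0,0,0,-0.3],[0,0,0,0,0,0,-0.3],[0,0,0,0,0,0,-0.3],[0,0,0,0,0,0,-0.3],[0,0,0,0,0,0,-0.3]]'
python3 - <<'E'
from h import *
go((.528,-.0232,.26),-103.2)
f=ctrl.grab_frame("scene"); g=ctrl.grab_frame("side")
a=[cv2.resize(cv2.cvtColor(x["color"],cv2.COLOR_RGB2BGR)[b[1]:b[1]+100,b[0]:b[0]+100],(400,400),interpolation=3) for x,b in ((f,(255,190)),(g,(250,215)))]
cv2.imwrite("pics/placed.png",np.hstack(a))
for x in (f,g): print(proj(x,(.527,-.028,.03)))
E
```

```text
t: 10.13
position: [0.5316, -0.0236, 0.1779]
orientation: [0.436, -0.551, 0.558, -0.443]
force: [-0.5, -0.1, -0.2]
gripper_width: 0.0322
t 10.13 p [ 0.5316 -0.0236  0.1779] yaw -103.23 q1 -0.15 q6 1.65 F [-0.4598 -0.1365 -0.17  ] M [0.1041 0.1223 0.0543] w 0.0322
shift [ 0.0002 -0.0821 -0.0025] turn [-0.7732 -0.0346 -0.1124]
[np.float64(246.25382112982516), np.float64(302.23301665436543)]
[np.float64(277.99603377452365), np.float64(321.72674996581605)]
```

View pics/placed.png

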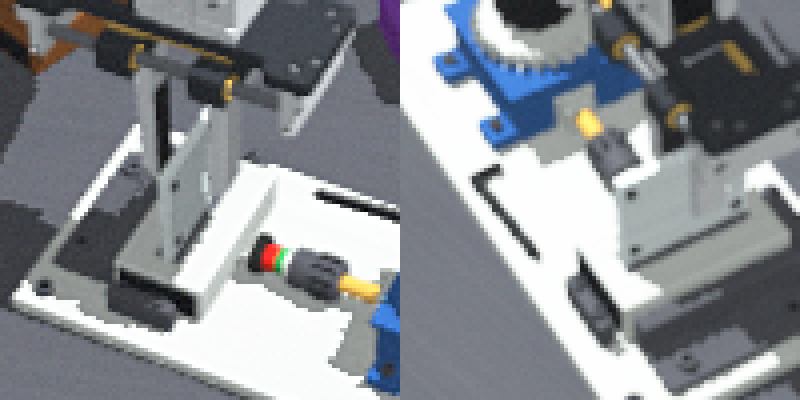

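The picture shows the bracket flat between the guides and near the stop, with the foot facing it across a small gap. I'll retreat upward and go over the knob.

```bash
python3 -m crank '[[0,-0.01,0,0,0,0,-0.3],[0,-0.025,0,0,0,0,-0.3],[0,-0.025,0,0,0,0,-0.3],[0,-0.025,0,-0.8,0,0,0],[-0.02,0,0,0,0,0,1],[-0.035,0,-0.001,0,0,0,1],[-0.035,0,-0.001,0,0,0,1],[-0.035,0,-0.001,0,0,0,1],[-0.035,0,0,0,0,0,1],[-0.02,0,0,0,0,0,1],[0,0,0,0,0,0,1]]'
python3 - <<'E'
from h import *
go((.5687,.150,.26),77)
f=ctrl.grab_frame("scene")
X,c=cloud(f,(.54,.03),.07,.015,.08)
N=np.array([.5268,-.0281]); a=np.radians(-13.2); M=np.array([[np.cos(a),np.sin(a)],[-np.sin(a),np.cos(a)]])
L=(X[:,:2]-N)@M.T*1000
for nm,k in (("red",(c[:,0]>120)&(c[:,1]<70)&(c[:,2]<70)),("green",(c[:,1]>100)&(c[:,0]<80)),("dark",(c.max(1)<70)&(X[:,2]>.025)&(abs(L[:,0])<25))):
    if k.sum(): print(nm,k.sum(),np.percentile(L[k,1],[2,50,98]),L[k,0].mean(),X[k,2].mean())
k=(abs(L[:,0])<58)&(L[:,1]>-40)&(L[:,1]<45)&(X[:,2]>.035)&(X[:,2]<.05); print("tube",cv2.minAreaRect(L[k].astype(np.float32)))
E
```

```text
t: 11.15
position: [0.571, 0.1577, 0.2757]
orientation: [0.435, -0.555, 0.556, -0.44]
force: [0.7, -1.5, 0.7]
gripper_width: 0.0828
t 11.15 p [0.571  0.1577 0.2757] yaw -103.64 q1 0.17 q6 1.98 F [ 0.7116 -1.5101  0.6584] M [0.0827 0.0884 0.0319] w 0.0828
shift [ 0.0081  0.0156 -0.0005] turn [  0.432  179.3578  -0.5068]
red 17 [51.8899 54.0329 57.5809] 4.2246161914366205 0.0324781038185611
green 5 [61.7917 62.1312 63.8991] 4.238368887404535 0.03198493055150076
dark 51 [44.9523 73.1411 97.7155] 7.982261342865763 0.03380471989101694
tube ((-0.6867332458496094, 24.54232406616211), (39.4052619934082, 111.9363021850586), 86.86592864990234)
```

```bash
python3 -m crank '[[0.008,0,0,0.4,-7,0,1],[0,0,0,0,-7,0,1],[0,0,0,0,-7,0,1],[0,0,0,0,-7,0,1],[0,0,0,0,-7,0,1],[0,0,0,0,-7,0,1],[0,0,0,0,-7,0,1],[0,0,0,0,-7,0,1],[0,0,0,0,-7,0,1],[0,0,0,0,-7,0,1],[0,0,0,0,-7,0,1],[0,0,0,0,-7,0,1]]'
python3 -m crank '[[0,0,0,0,-7,0,1],[0,0,0,0,-7,0,1],[0,0,0,0,-7,0,1],[0,0,0,0,-7,0,1],[0,0,0,0,-7,0,1],[0,0,0,0,-7,0,1],[0,0,0,0,0,0,1],[0,0,0,0,0,0,1]]'
python3 - <<'E'
from h import *
go((.5687,.150,.175),20)
f=ctrl.grab_frame("wrist")
X,c=cloud(f,(.5687,.150),.05,.104,.13); 
if len(X)>20: print(len(X),cv2.minEnclosingCircle(X[:,:2].astype(np.float32)*1000),np.percentile(X[:,2],[5,50,95]),cv2.minAreaRect(X[:,:2].astype(np.float32)*1000))
X,c=cloud(f,(.5687,.150),.042,.05,.09); print(np.percentile(X[:,2],[5,50,95]))
E
```

```text
t: 12.2
position: [0.5665, 0.1298, 0.2811]
orientation: [0.701, -0.104, 0.114, -0.696]
force: [-0.2, -0.4, 0.1]
gripper_width: 0.0939
t: 12.87
position: [0.5645, 0.1155, 0.2849]
orientation: [0.697, 0.157, -0.149, -0.683]
force: [0.3, -0.8, -0.4]
gripper_width: 0.0941
t 12.87 p [0.5645 0.1155 0.2849] yaw 24.99 q1 0.11 q6 -0.33 F [ 0.2757 -0.7541 -0.3553] M [ 0.0338 -0.0652  0.0464] w 0.0941
shift [0.0177 0.1093 0.0318] turn [1.2161 4.9885 0.394 ]
3155 ((568.449462890625, 150.92076110839844), 24.785741806030273) [0.1086 0.1108 0.1123] ((568.5585327148438, 150.9753875732422), (47.849300384521484, 48.10715103149414), 72.9676284790039)
[0.0564 0.0666 0.0682]
```

```bash
python3 -m crank '[[0.018,0,0.032,1.2,0,0.4,1],[0,0,0,0,0,0,1],[0,0,0,0,0,0,1]]'
python3 -c "
from h import *
go((.5685,.151,.176),24)"
```

```text
t: 13.17
position: [0.5675, 0.1505, 0.2851]
orientation: [0.692, 0.149, -0.149, -0.691]
force: [0.1, -0.4, -0.2]
gripper_width: 0.0938
t 13.17 p [0.5675 0.1505 0.2851] yaw 24.36 q1 0.16 q6 -0.26 F [ 0.0835 -0.4157 -0.1555] M [ 0.0409 -0.0232 -0.029 ] w 0.0938
shift [0.0012 0.1091 0.0002] turn [ 0.0745  0.3562 -0.0482]
```

```bash
python3 -m crank '[[0.001,0.01,0,0,0,0,1],[0,0.025,0,0,0,0,1],[0,0.03,0,0,0,0,1],[0,0.02,0,0,0,0,1],[0,0,0,0,0,0,1],[0,0,0,0,0,0,1]]'
python3 -c "
from h import *
go((.5685,.151,.176),24)"
```

```text
t: 13.67
position: [0.5687, 0.1477, 0.1966]
orientation: [0.693, 0.148, -0.145, -0.69]
force: [0.8, 0.5, 0.1]
gripper_width: 0.0938
t 13.67 p [0.5687 0.1477 0.1966] yaw 23.91 q1 0.16 q6 -0.26 F [0.7913 0.5036 0.0775] M [0.0503 0.0111 0.0546] w 0.0938
shift [0.0011 0.0206 0.0032] turn [ 0.2516 -0.0895  0.1178]
```

```bash
python3 -m crank '[[0.001,0.01,0.003,0.25,0,0.1,1],[0,0.01,0,0,0,0,1],[0,0,0,0,0,0,1],[0,0,0,0,0,0,-1],[0,0,0,0,0,0,-1],[0,0,0,0,0,0,-1],[0,0,0,0,0,0,-1],[0,0,0,0,0,0,-1],[0,0,0,0,0,0,-1],[0,0,0,0,0,0,-1],[0,0,0,0,0,0,-1]]'
python3 -c "
from h import *
go((.5685,.151,.176),20)"
```

```text
t: 14.58
position: [0.5692, 0.1498, 0.1808]
orientation: [0.693, 0.147, -0.144, -0.691]
force: [0.5, 0.3, -1.1]
gripper_width: 0.0493
t 14.58 p [0.5692 0.1498 0.1808] yaw 23.81 q1 0.16 q6 -0.25 F [ 0.4835  0.2651 -1.0539] M [ 0.083  -0.2412  0.0473] w 0.0493
shift [-0.0002  0.0048  0.0014] turn [0.1531 3.8054 0.2   ]
```

```bash
python3 -m crank '[[0,0,0.001,0,5,0,-1],[0,0,0,0,5,0,-1],[0,0,0,0,5,0,-1],[0,0,0,0,5,0,-1],[0,0,0,0,0,0,-1]]'
python3 -c "
from h import *
go((.5687,.150,.180),-16)
f=ctrl.grab_frame('scene');d=ctrl.tip_of('knob_grip','scene')[:1];print(d)"
```

```text
t: 15.0
position: [0.5684, 0.1511, 0.1808]
orientation: [0.707, 0.021, -0.018, -0.706]
force: [-0.0, -0.8, -0.2]
gripper_width: 0.049
t 15.00 p [0.5684 0.1511 0.1808] yaw 3.13 q1 0.16 q6 0.11 F [-0.0304 -0.8103 -0.1642] M [-0.048   0.2359  0.0693] w 0.0490
shift [ 0.0002  0.0008 -0.0011] turn [ 0.0448 19.1344  0.2162]
[{'location': [254.6, 371.2], 'score': 0.64}]
```

```bash
python3 -m crank '[[0,0,0,0,5,0,-1],[0,0,0,0,5,0,-1],[0,0,0,0,5,0,-1],[0,0,0,0,5,0,-1],[0,0,0,0,0,0,-1]]'
python3 - <<'E'
from h import *
go((.5687,.150,.180),-36)
f=ctrl.grab_frame("scene"); g=ctrl.grab_frame("side")
N=np.array([.5268,-.0281]); a=np.radians(-13.2); M=np.array([[np.cos(a),np.sin(a)],[-np.sin(a),np.cos(a)]])
for y in (30,60): print([proj(x,(*(N+M.T@[0,y/1000]),.035)) for x in (f,g)])
im=[cv2.resize(cv2.cvtColor(x["color"],cv2.COLOR_RGB2BGR)[b[1]:b[1]+50,b[0]:b[0]+50],(400,400),interpolation=3) for x,b in ((f,(300,225)),(g,(285,235)))]
cv2.imwrite("pics/foot1.png",np.hstack(im))
E
```

```text
t: 15.52
position: [0.5684, 0.1519, 0.1808]
orientation: [-0.699, 0.102, -0.105, 0.7]
force: [-1.2, -1.2, 0.7]
gripper_width: 0.0502
t 15.52 p [0.5684 0.1519 0.1808] yaw -16.81 q1 0.16 q6 0.46 F [-1.2372 -1.1507  0.6664] M [-0.1849  0.235  -0.0689] w 0.0502
shift [ 0.0008  0.0008 -0.0017] turn [-0.1325 19.1879  0.1704]
[[np.float64(248.7242546912558), np.float64(313.0836075608025)], [np.float64(268.10244062574566), np.float64(315.1535517335331)]]
[[np.float64(252.66083446379736), np.float64(324.19719086623525)], [np.float64(259.7350457862354), np.float64(308.8289708778878)]]
```

View pics/foot1.png

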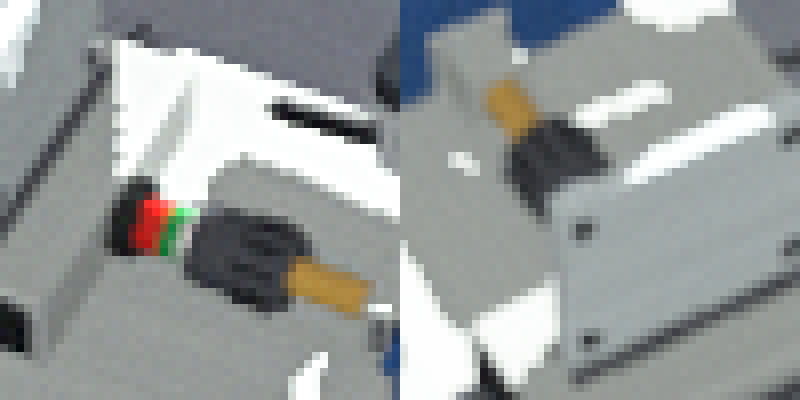

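The picture shows the foot (black disc at left (130,215), then red, green and white rings by the sleeve) just reaching the bracket's face. Winding on to about the fifth tooth.

```bash
python3 -m crank '[[0,0,-0.001,0,5,0,-1],[0,0,0,0,5,0,-1],[0,0,0,0,5,0,-1],[0,0,0,0,5,0,-1],[0,0,0,0,0,0,-1]]'
python3 -c "
from h import *
go((.5687,.150,.180),-56.4)"
```

```text
t: 16.03
position: [0.5683, 0.1515, 0.1809]
orientation: [-0.67, 0.221, -0.223, 0.672]
force: [-0.2, 0.4, 0.5]
gripper_width: 0.0494
t 16.03 p [0.5683 0.1515 0.1809] yaw -36.62 q1 0.16 q6 0.80 F [-0.1712  0.4177  0.526 ] M [-0.0177  0.2231 -0.199 ] w 0.0494
shift [ 0.0012  0.0009 -0.0009] turn [-0.261  19.7812  0.0869]
```

```bash
python3 -m crank '[[0,0,-0.001,0,5,0,-1],[0,0,0,0,5,0,-1],[0,0,0,0,5,0,-1],[0,0,0,0,4,0,-1],[0,0,0,0,0,0,-1],[0,0,0,0,0,0,-1]]'
python3 -c "
from h import *
go((.5687,.150,.180),-56.4)"
```

```text
t: 16.53
position: [0.5674, 0.1509, 0.1809]
orientation: [-0.627, 0.324, -0.326, 0.629]
force: [-1.0, -0.1, 0.8]
gripper_width: 0.0498
t 16.53 p [0.5674 0.1509 0.1809] yaw -54.76 q1 0.16 q6 1.12 F [-0.969  -0.0705  0.7642] M [-0.0908  0.1788  0.0426] w 0.0498
shift [0.0015 0.0009 0.0006] turn [-0.2517  1.6372  0.0566]
```

```bash
python3 -m crank '[[0,0,0.0005,0,1.6,0,-1],[0,0,0,0,0,0,-1],[0,0,0,0,0,0,-1]]'
python3 - <<'E'
from h import *
go((.5687,.150,.180),-56.4)
f=ctrl.grab_frame("scene"); g=ctrl.grab_frame("side")
im=[cv2.resize(cv2.cvtColor(x["color"],cv2.COLOR_RGB2BGR)[b[1]:b[1]+50,b[0]:b[0]+50],(400,400),interpolation=cv2.INTER_NEAREST) for x,b in ((f,(295,225)),(f,(355,220)))]
cv2.imwrite("pics/foot2.png",np.hstack(im))
E
```

```text
t: 16.78
position: [0.5675, 0.151, 0.1808]
orientation: [-0.623, 0.332, -0.333, 0.625]
force: [-0.8, -0.0, -0.2]
gripper_width: 0.0495
t 16.78 p [0.5675 0.151  0.1808] yaw -56.07 q1 0.16 q6 1.14 F [-0.8128 -0.0362 -0.1543] M [-0.0906  0.2161  0.1281] w 0.0495
shift [0.0015 0.0008 0.0005] turn [-0.1798  0.3305  0.0532]
```

View pics/foot2.png

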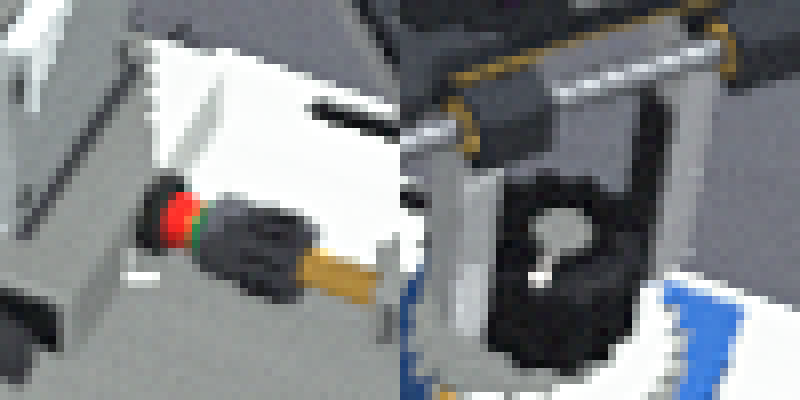

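The picture shows the white ring gone, a thin green band at (200,225) against the sleeve and the full red ring. The knob should be just past a click, so I'll let go and see where it rests.

```bash
python3 -m crank '[[0,0,0,0,0,0,0.3],[0,0,0,0,0,0,1],[0,0,0,0,0,0,1],[0,0,0,0,0,0,1],[0,0,0,0,0,0,1],[0,0,0,0,0,0,1],[0,0,0,0,0,0,1]]'
python3 -m crank '[[0,-0.01,0,0,0,0,1],[0,-0.025,0,0,0,0,1],[0,-0.03,0,0,0,0,1],[0,-0.03,0,0,0,0,1],[0,0,0,0,0,0,1]]'
python3 - <<'E'
from h import *
go((.55,.05,.30),-103)
f=ctrl.grab_frame("scene"); g=ctrl.grab_frame("wrist")
print(proj(g,(.537,.02,.033)))
im=[cv2.resize(cv2.cvtColor(x["color"],cv2.COLOR_RGB2BGR)[b[1]:b[1]+50,b[0]:b[0]+50],(400,400),interpolation=cv2.INTER_NEAREST) for x,b in ((f,(295,225)),(f,(355,220)))]
cv2.imwrite("pics/foot3.png",np.hstack(im))
save(g,"w3.png")
E
```

```text
t: 17.47
position: [0.5688, 0.1512, 0.1813]
orientation: [-0.622, 0.331, -0.334, 0.626]
force: [-0.5, 0.0, 0.3]
gripper_width: 0.092
t: 17.88
position: [0.5669, 0.1507, 0.2792]
orientation: [-0.623, 0.333, -0.333, 0.625]
force: [1.7, -0.5, 1.8]
gripper_width: 0.094
t 17.88 p [0.5669 0.1507 0.2792] yaw -56.12 q1 0.16 q6 1.14 F [ 1.6644 -0.4965  1.7701] M [ 0.0509  0.0098 -0.0636] w 0.0940
shift [ 0.0742 -0.0209 -0.0701] turn [-0.039  46.8779 -0.08  ]
[np.float64(324.3549883662374), np.float64(413.3842710806055)]
```

View pics/foot3.png

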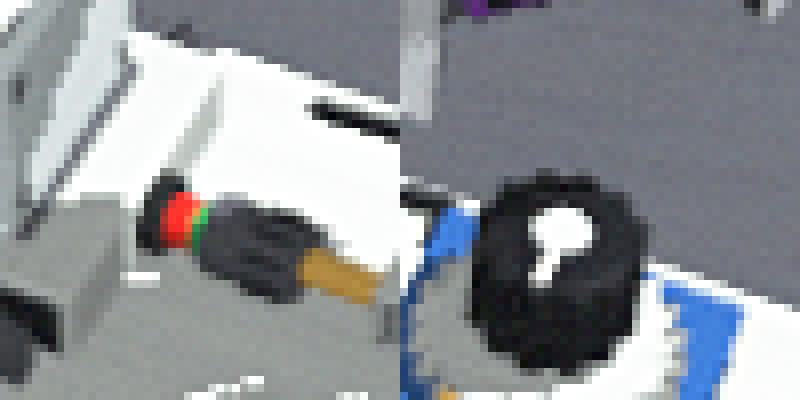

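The pawl has held: the white ring is still gone and green shows at (202,225). I'll take a closer look from the wrist camera.

```bash
python3 - <<'E'
import cv2
im=cv2.imread("pics/w3.png"); a=im[284:364,373:453]; cv2.imwrite("pics/w3c.png",cv2.resize(a,(560,560),interpolation=cv2.INTER_NEAREST))
E
```

```text
(no output)
```

View pics/w3c.png

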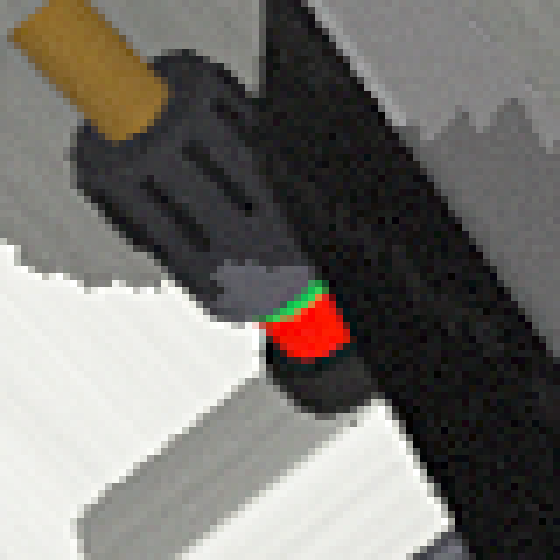

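```bash
python3 -m crank '[[0.016,0.003,-0.03,0,0,0,1],[0.016,0.003,-0.03,0,0,0,1],[0.016,0.003,-0.03,0,0,0,1],[0.016,0.003,-0.03,0,0,0,1],[0.016,0.003,-0.03,0,0,0,1],[0.016,0.003,-0.025,0,0,0,1],[0,0,0,0,0,0,1],[0,0,0,0,0,0,1]]'
python3 - <<'E'
from h import *
go((.475,-.026,.25),-56)
g=ctrl.grab_frame("wrist"); print("cam",ray(g,0,0)[0],"axis",np.array(g["R"])[2])
r,c=proj(g,(.539,.025,.033)); print(r,c)
save(g,"w4f.png")
r=int(np.clip(r,40,440));c=int(np.clip(c,40,600)); save(g,"w4.png",(c-40,r-40,c+40,r+40),8)
E
```

```text
t: 18.65
position: [0.465, -0.0318, 0.2414]
orientation: [0.629, -0.341, 0.322, -0.62]
force: [0.3, 0.1, 0.7]
gripper_width: 0.0943
t 18.65 p [ 0.465  -0.0318  0.2414] yaw -55.90 q1 -0.19 q6 0.79 F [0.3232 0.1256 0.7334] M [-0.0098  0.0454  0.0205] w 0.0943
shift [ 0.0007 -0.0089  0.0113] turn [ 1.3413  0.1085 -1.0583]
cam [0.5297 0.0097 0.3226] axis [-0.2428 -0.1445 -0.9593]
120.3565413947436 320.7339637014383
```

View pics/w4.png

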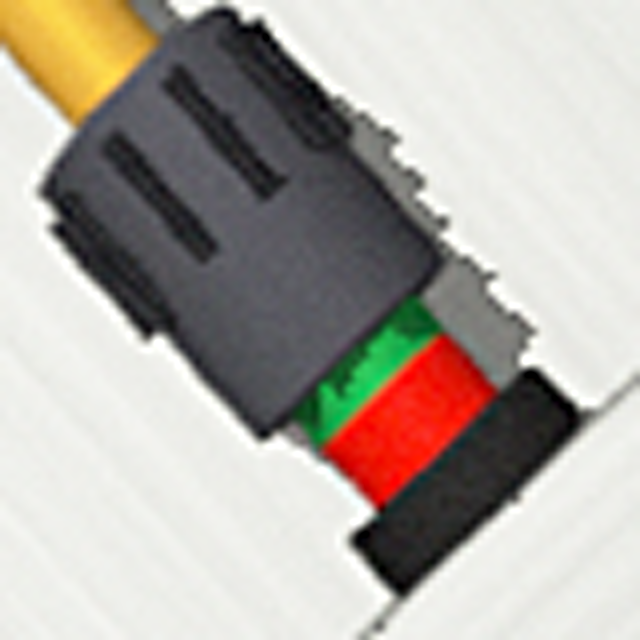

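The view from above shows the black foot on the bracket, the full red ring, a broad green ring at the sleeve's mouth and no white. I'll measure the green length and the bracket's gap to the stop.

```bash
python3 - <<'E'
from h import *
np.set_printoptions(precision=2,suppress=True)
N=np.array([.5268,-.0281]); a=np.radians(-13.2); M=np.array([[np.cos(a),np.sin(a)],[-np.sin(a),np.cos(a)]])
g=ctrl.grab_frame("wrist")
# find red centroid -> x offset and z
X,c=cloud(g,(.539,.025),.03,.02,.06); L=(X[:,:2]-N)@M.T*1000
k=(c[:,0]>150)&(c[:,1]<60)&(c[:,2]<60); gr=(c[:,1]>80)&(c[:,0]<70)&(c[:,2]<110); dk=(c.max(1)<110)&(X[:,2]>.04)
print("red n",k.sum(),L[k].mean(0),X[k,2].max(),"green",gr.sum(),"sleeve z",X[dk,2].max())
x0=L[k,0].mean(); zt=np.percentile(X[k,2],95)
im=cv2.cvtColor(g["color"],cv2.COLOR_RGB2BGR)
for dx in (-4,-2,0,2,4):
    ys=np.arange(34,60,.25); w=[]
    for y in ys:
        p=N+M.T@[(x0+dx)/1000,y/1000]; r,cc=proj(g,(*p,zt-.001*abs(dx)/4)); w.append(cv2.getRectSubPix(im,(1,1),(float(cc),float(r)))[0,0].astype(int))
    w=np.array(w); red=(w[:,2]>120)&(w[:,1]<90); grn=(w[:,1]>w[:,2]+25)&(w[:,1]>w[:,0]+15); wh=(w.min(1)>140)
    print(dx,"red",red.sum()*.25,"green",grn.sum()*.25,"white",wh.sum()*.25,"y red",ys[red][[0,-1]],"y green",ys[grn][[0,-1]])
for n in ("scene","side","wrist"):
    f=ctrl.grab_frame(n); X,c=cloud(f,N,.09,.034,.047); L=(X[:,:2]-N)@M.T*1000
    t=(abs(L[:,0])<50)&(c.min(1)>85)&(abs(L[:,1])<45)&(X[:,2]>.039); print(n,"tube y",np.percentile(L[t,1],[1,99]) if t.sum()>20 else t.sum())
E
```

```text
red n 208 [-0.56 42.57] 0.03992040778168255 green 103 sleeve z 0.043007453251277264
-4 red 8.0 green 4.0 white 0.0 y red [38.75 46.5 ] y green [47.25 51.  ]
-2 red 8.25 green 4.0 white 0.0 y red [38.5 46.5] y green [47.25 51.  ]
0 red 8.0 green 4.0 white 0.0 y red [38.75 46.5 ] y green [47.25 51.  ]
2 red 8.0 green 4.0 white 0.0 y red [38.75 46.5 ] y green [47.25 51.  ]
4 red 8.0 green 4.5 white 0.0 y red [38.75 46.5 ] y green [47.   51.25]
scene tube y [-35.69  31.29]
side tube y [-38.2   25.71]
wrist tube y [-36.13  30.56]
```

```bash
python3 -m crank '[[0,-0.03,0,0,0,0,1],[0,-0.02,0,0,0,0,1],[0,0,0,0,0,0,1],[0,0,0,0,0,0,1]]'
python3 -c "
from h import *
save(ctrl.grab_frame('scene'),'end.png')"
```

```text
t: 19.23
position: [0.469, -0.0264, 0.2923]
orientation: [0.631, -0.338, 0.317, -0.622]
force: [-0.1, 0.6, 0.3]
gripper_width: 0.0939
```

View pics/end.png

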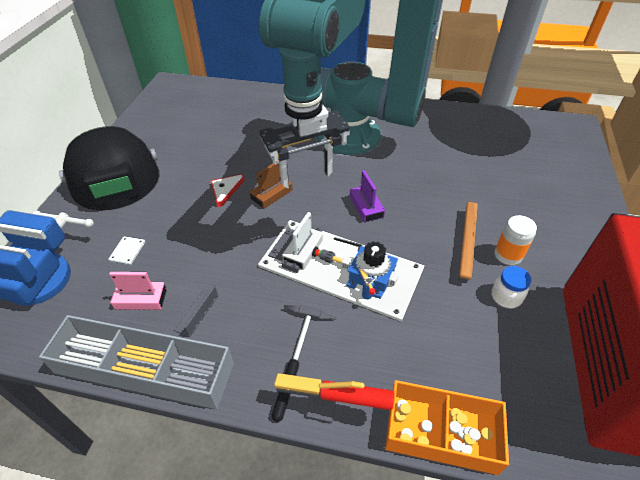

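The bracket sits in the nest at (300,243), everything else is where it was, and the gripper is clear. Handing in.

```bash
python3 -c "
from rig import ctrl
print(ctrl.job_done())"
```

```text
the job is handed in; nothing more can be done
None
```

The grey T-bracket is clamped in the nest and I've handed the job in, about 19 s into the 72 s allowed. I set it flat between the guides, then wound the knob about 80° clockwise in one grip, to what I judged was five teeth. I let the pawl take the load and backed the arm off.

**Ring check:** with the gripper off, the wrist camera shows the white ring out of sight and about 4 to 5 mm of the 6 mm green ring still showing. The red ring is fully visible. That puts the foot force at roughly 11 N.

**Bracket check:** the scene and wrist cameras put the tube's clamp-side edge at about +31 mm, where the stop should put it (+30 mm). The side camera read about 26 mm, off by an amount I put down to its calibration and partial view.

**Not measured:** I judged the pawl's catch from the turn angle and from the rings holding after release. The wrist moment was too noisy to feel it.

The last scene picture shows the other things on the bench where they were.

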